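# Set out a heatsink kit in its foam nests

### The job

Set out the assembly kit: put the steel beaker, the small solder-tip tin, the finned heatsink and the aluminium spacer bar each into the black foam nest whose yellow cut-out matches its footprint, standing the way up it stands now and seated on the yellow floor. The spacer bar stands in a narrow slot of the green rack, so draw it straight up by its exposed top edge; leave the tape roll and the pliers where they lie.

Things in the scene. Friction and masses are not known exactly. Their poses are not given: they have to be found in the camera images.
- steel_cup: Small open steel beaker standing upright, 58 mm across, 63 mm high. Origin at the centre of its underside, z up. Goes into the large round cut-out; grip it across the outside, about 50 mm up. 0.12 kg.
- tip_tin: Small round closed silver tin, solid, 27 mm across, 18 mm high, 0.04 kg. Origin: centre of its underside, z up. Goes into the small round cut-out; grip it across, fingertips about 9 mm above its underside so that they clear the nest's rim.
- heatsink: Silver finned block lying on its base, 45 mm (x) by 60 mm (y), 28 mm high, 0.14 kg. Origin: centre of its underside, z up. Solid to the fingers: grip across the 45 mm (along x), fingertips at least 12 mm above its underside so that they clear the nest's rim. Goes into the wide rectangular cut-out.
- spacer: Aluminium bar on its long edge: 70 long (x), 16 thick (y), 55 mm high, 0.165 kg; origin: centre of underside, z up. Starts 6 mm above the bench in an 18 mm slot of a fixed green rack (76 x 72 mm, walls 40 mm high; rack centre 15 mm to the bar's -y), so its top is at 61 mm, 21 mm showing: grip there across the 16 mm, lift 40 mm straight up. Goes, still on edge, into the long narrow cut-out.
- cup_nest: Nest: flat black foam slab fixed to the bench, 10 mm high, with one yellow-floored cut-out 6 mm deep (floor 4 mm above the bench). Origin at the centre of the slab's underside, which is under the centre of the cut-out; z up. Slab 106 x 106 mm, large round cut-out 74 mm across: for the steel beaker.
- tin_nest: Nest: flat black foam slab fixed to the bench, 10 mm high, with one yellow-floored cut-out 6 mm deep (floor 4 mm above the bench). Origin at the centre of the slab's underside, which is under the centre of the cut-out; z up. Slab 80 x 80 mm, small round cut-out 43 mm across: for the small tin.
- heatsink_nest: Nest: flat black foam slab fixed to the bench, 10 mm high, with one yellow-floored cut-out 6 mm deep (floor 4 mm above the bench). Origin at the centre of the slab's underside, which is under the centre of the cut-out; z up. Slab 90 mm (its x) by 106 mm (its y), rectangular cut-out 59 mm (x) by 76 mm (y): for the heatsink, heatsink x along nest x, either way round.
- spacer_nest: Nest: flat black foam slab fixed to the bench, 10 mm high, with one yellow-floored cut-out 6 mm deep (floor 4 mm above the bench). Origin at the centre of the slab's underside, which is under the centre of the cut-out; z up. Slab 110 mm (its x) by 62 mm (its y), long narrow cut-out 86 mm (x) by 32 mm (y): for the spacer bar, bar x along nest x, either way round.
- tape_amber: Bystander to leave alone: amber tape roll lying flat, 68 mm across, 18 mm high. Origin at the centre of its underside.
- pliers: Bystander to leave alone: pliers with blue grips lying flat, 145 mm long (its x), 40 mm wide, 12 mm high. Origin at the centre of its underside.
Mind the look-alikes: they are no part of the job. Of the things that look like the heatsink, take the one that is farthest from the robot's base at the start.

How it is judged:
By the outcome, as a careful person would: the job done as asked, in the order asked, and still so for the second after the job is handed in, with the robot touching nothing.
It also fails if it takes over 118 s, if anything falls off the work surface, if the arm or the gripper's body presses on something with over 40 N, if the wrist force passes 120 N, or if a joint passes its speed limit or range.

### The arm

A 6-joint arm with a two-finger parallel gripper is mounted at the origin on a cart in front of the work surface, level with it; the furniture and walls round the work are solid. World frame = base frame: x ahead of the robot, y to its left, z up, the work surface at z = 0. Lengths are in m, angles in rad, forces in N, time in s.
With the tool pointing down it reaches from about 0.275 to 0.775 m from the base axis. Payload 14.6 kg.
Tool frame: the origin (TCP) lies at the very end of the fingers, on their centre line; the grasp point (between the pads) lies 19 mm behind it (grip_point_offset is the distance from the TCP to the grasp point, in m); z points along the fingers, y is the line along which they close (so a half turn about z gives the same grasp; the last joint's range is limited). The gripper opens to 85 mm and grips with 20 to 120 N. Pads are 22 mm wide; open, the fingers measure 114 mm over their backs; the gripper's body (76 mm by 85 mm) begins 54 mm behind the grasp point. The pads swing forward as they close: fully open they stand 13 mm farther back than shut.
Start: joints at [1.135, 0.263, -0.048, 1.259, 0, 1.415], TCP at [0.145, 0.504, 0.231] pointing down, gripper open.
Joint ranges: [-2.65, 2.65], [-0.89, 1.7], [-1.18, 1.37], [-2.13, 2.11], [-1.35, 1.29], [-3.14, 3.14]. Speed limits (rad/s): [1.89, 1.89, 2.57, 2.79, 3.14, 3.14].

### API

Orientations are given as a 3x3 rotation matrix whose columns are the frame's x, y, z axes.
In Python, from plant import * gives the robot as it stands. The module is installed in compiled form; this text tells all that it offers.
- The arm moves only by the tool servo_tool, never from a script. Its argument "moves" is a list of rows, each an object of numbers: "rx", "ry", "rz": the turn, a rotation vector about the world's x, y, z as a fraction of full scale; "x", "y", "z": the shift along the world's x, y, z as a fraction of full scale; "claw": the opening, from -1 (shut) to 1 (fully open). A call has 1 to 20 rows; each row shifts and turns the commanded pose from where the row before left it; what a row does not reach is not made up. Full scale, the value 1, is 30 mm for a shift and 4 degrees for a turn. A row lasts 1/8 s, in which the tool goes at most 62.5 mm and 10.7 degrees, less where a joint would pass 70% of its speed; a pose out of reach is approached as far as the arm can. A call with a number of a shift or a turn outside -1 to 1 is refused whole. A call with a gripper value outside its range is refused whole. The fingers move at their own pace and stop on an object; "grip_force" is the grip in N (left out, the last holds). Time passes only in rows, so rows that do not move let the fingers close. It gives the time, the measured TCP pose, the force, the opening and the grip force at its end, in the units of the state.
- read_state(): the state, without advancing time (a new reading comes with each control period).
- snapshot(name): name is "scene" or "top" or "wrist"; returns (picture, depth): 384x512x3 uint8, red, green, blue; 384x512 float32, m along the optical axis (not along the pixel's ray), 0 where there is no reading.
- calibration(name): a dict with "fovy" (degrees; the focal length in pixels is half the picture's height over the tangent of half this angle, whatever the lens; pixels are square), "cx", "cy" (the principal point, pixels), "R" (3x3) and "t" (3): a world point X has camera coordinates R X + t. Camera axes: x right, y down, z forward; pixel columns grow to the right and rows downward; lengths in m; the calibration is good to about 2 mm. The wrist camera is an equidistant fisheye: a pixel r from the principal point sees the ray r / f radians off the axis. A picture is of the moment at which its call begins: read the wrist's pose just before it. calibration takes no time and is no camera call; for the wrist camera it gives the pose at the moment of the call.
- sign_off(): hands the job in; it is judged then, once.
The state is a dict: "time": time; "q": joint angles; "joint_velocities": joint speeds; "joint_torque": joint torques, N m; "tool_pos": TCP position; "ee_rot": TCP orientation; "wrist_force": force on the tool from outside, world axes, zero at the start; "wrist_torque": the same for the moment, N m; "gripper_width": finger opening in m; "finger_force": force on a finger pad.
Only numpy, scipy, OpenCV 4.12 (cv2) and the standard library are available. Lean on these libraries where they do the work, as an engineer would, in place of code of your own. Each camera call takes 0.05 s, during which the arm holds its last target. There are 200 camera calls.

## Working session

There is one attempt and no reset: what is moved stays moved. The work goes in short steps, Python scripts to look and compute and a tool call to move; the robot and the scene stay as the last step left them, time stands still between calls to the robot, and variables do not carry over. Pictures are saved under pics/ and viewed, at most 16 in all, crops included, and the job is handed in when it is done.

Besides the shell and the picture viewer there is one more tool, called after "Emit:" in YAML: its name, and indented under it one key for each argument. servo_tool: Moves the arm, as the interface text tells. Shift numbers are shares of 30 mm and turn numbers shares of 4 degrees, none past 1 either way. Its arguments: {"type":"object","properties":{"moves":{"type":"array"},"grip_force":{"type":"number"}},"required":["moves"]}

```bash
mkdir -p pics; cat > h.py <<'E'
from plant import *
import numpy as np, cv2
def snap(name,fn):
    c=calibration(name); p,d=snapshot(name)
    np.savez('pics/'+fn+'.npz',p=p,d=d,**{k:np.array(c[k]) for k in c if k in('fovy','cx','cy','R','t')})
    cv2.imwrite('pics/'+fn+'.png',p[:,:,::-1]); return p,d,c
def load(fn):
    z=np.load('pics/'+fn+'.npz'); return z['p'],z['d'],z
def cloud(fn,fish=False):
    p,d,c=load(fn); h,w=d.shape; f=h/2/np.tan(np.radians(float(c['fovy']))/2)
    v,u=np.mgrid[:h,:w].astype(float); x=u-c['cx']; y=v-c['cy']
    if fish:
        r=np.hypot(x,y)+1e-9; th=r/f; k=np.tan(th)/r
    else: k=1/f
    P=np.dstack([x*k*d,y*k*d,d]); return (P-c['t'])@c['R']   # R^T(P-t)
E
python3 - <<'E'
from h import *
s=read_state(); print({k:np.round(v,3) for k,v in s.items()})
for n in('top','scene','wrist'):
    p,d,c=snap(n,n+'0'); print(n,c['fovy'],np.round(c['t'],3),np.round(c['R'],3).tolist(),(d>0).mean())
E
```

```text
{'time': np.float64(0.0), 'q': array([ 1.135,  0.264, -0.049,  1.259,  0.   ,  1.416]), 'joint_velocities': array([-0.001, -0.002, -0.   ,  0.001, -0.001, -0.002]), 'joint_torque': array([-5.0000e-03, -6.3762e+01,  3.8456e+01,  1.4000e-02, -0.0000e+00,
        0.0000e+00]), 'tool_pos': array([0.145, 0.504, 0.231]), 'ee_rot': array([[-0.961,  0.277, -0.   ],
       [ 0.277,  0.961, -0.001],
       [ 0.   , -0.001, -1.   ]]), 'wrist_force': array([-0.113, -0.53 ,  0.967]), 'wrist_torque': array([ 0.022, -0.03 , -0.014]), 'finger_force': np.float64(0.0), 'gripper_width': np.float64(0.085)}
top 55.476308457430285 [-0.058  0.456  1.18 ] [[0.01, -1.0, -0.017], [-0.989, -0.008, -0.15], [0.15, 0.018, -0.989]] 0.975677490234375
scene 47.61643486194723 [-0.443  0.077  1.428] [[0.942, -0.336, 0.024], [-0.131, -0.432, -0.892], [0.31, 0.837, -0.451]] 0.9263661702473959
wrist 65.70646984690485 [-0.525 -0.041  0.38 ] [[0.278, 0.961, -0.001], [0.911, -0.263, 0.318], [0.305, -0.089, -0.948]] 0.9958445231119791
```

View pics/top0.png

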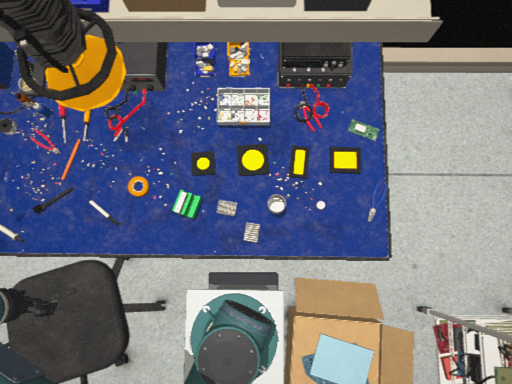

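View pics/scene0.png

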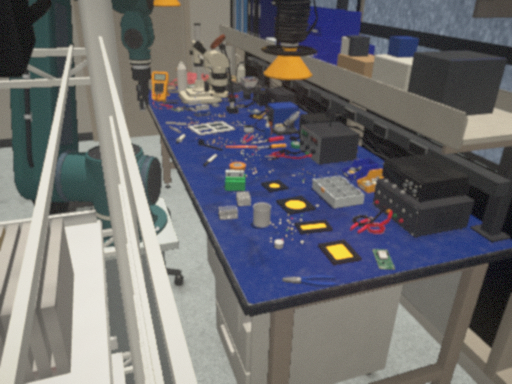

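The top view shows the nests at: tin (203,163), beaker (252,160), spacer (300,162), heatsink (345,160). The green rack with the bar is at (186,204), and two heatsink-like blocks are at (227,208) and (252,232). The beaker is at (277,204), a tin-like disc at (321,205), the tape at (138,186) and the pliers at about (374,208). The scene view agrees with this.

```bash
python3 - <<'E'
from h import *
P=cloud('top0'); p,d,c=load('top0')
for n,u,v in [('tinnest',203,163),('cupnest',252,160),('spnest',300,162),('hsnest',345,160),('rack',186,204),('hsA',227,208),('hsB',252,232),('cup',277,204),('tin',321,205),('tape',138,186),('pl',372,213),('bench',300,230)]:
    print(n,np.round(P[v,u],3), np.round(np.linalg.norm(P[v,u,:2]),3))
# components by height
m=((P[:,:,2]>.008)&(P[:,:,2]<.09)&(P[:,:,0]>.2)&(P[:,:,0]<.65)&(abs(P[:,:,1])<.45)).astype(np.uint8)
n,l,s,ce=cv2.connectedComponentsWithStats(m)
for i in range(1,n):
    if s[i,4]>20:
        q=P[l==i]; z=np.percentile(q[:,2],90); t=q[q[:,2]>z-.006]
        print(s[i,:5],'top z %.3f'%z,np.round(t.mean(0),3),'ext',np.round(np.ptp(t,0),3))
b=p[100:250,160:400,::-1]; cv2.imwrite('pics/topcrop.png',cv2.resize(b,None,fx=3.3,fy=3.3,interpolation=cv2.INTER_CUBIC))
E
```

```text
tinnest [0.578 0.118 0.003] 0.59
cupnest [ 0.589 -0.052  0.004] 0.592
spnest [ 0.583 -0.217  0.004] 0.622
hsnest [ 0.591 -0.371  0.007] 0.698
rack [0.43  0.164 0.039] 0.46
hsA [0.42  0.03  0.019] 0.421
hsB [ 0.34  -0.055  0.026] 0.344
cup [ 0.437 -0.138  0.005] 0.458
tin [ 0.432 -0.284  0.022] 0.517
tape [ 0.497  0.342 -0.004] 0.603
pl [ 0.409 -0.458  0.003] 0.614
bench [ 0.35  -0.216  0.001] 0.411
[237 144  34  32 465] top z 0.014 [ 0.592 -0.055  0.011] ext [0.11  0.115 0.011]
[289 145  22  33 272] top z 0.013 [ 0.585 -0.215  0.011] ext [0.113 0.072 0.008]
[330 146  32  27 330] top z 0.013 [ 0.592 -0.375  0.011] ext [0.091 0.109 0.009]
[191 151  25  24 326] top z 0.013 [0.577 0.117 0.011] ext [0.083 0.085 0.009]
[128 176  21  20 249] top z 0.021 [0.493 0.334 0.019] ext [0.066 0.068 0.01 ]
[173 190  29  28 460] top z 0.061 [0.433 0.178 0.061] ext [0.066 0.034 0.012]
[268 194  18  19 110] top z 0.063 [ 0.434 -0.134  0.062] ext [0.056 0.055 0.007]
[217 199  20  17 163] top z 0.030 [0.423 0.03  0.028] ext [0.053 0.062 0.011]
[317 201   8   8  54] top z 0.021 [ 0.434 -0.283  0.019] ext [0.024 0.025 0.007]
[104 210  15  15  65] top z 0.017 [0.382 0.423 0.014] ext [0.04  0.048 0.008]
[244 223  16  18 135] top z 0.029 [ 0.343 -0.055  0.027] ext [0.056 0.049 0.01 ]
```

View pics/topcrop.png

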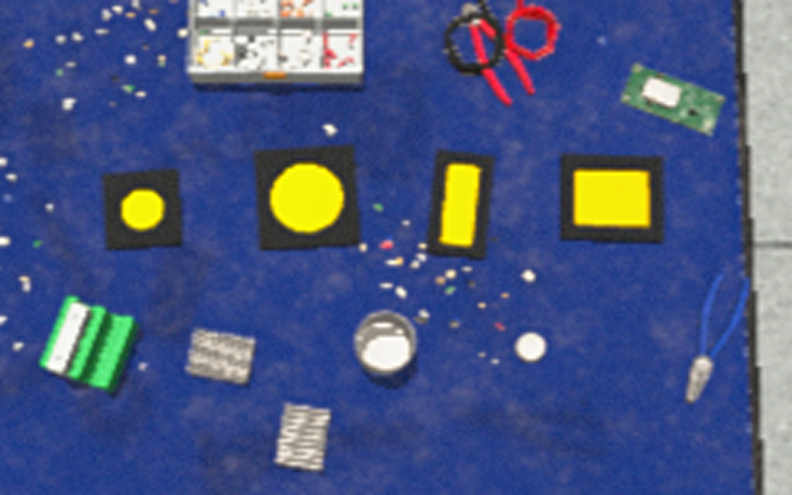

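By the description, the heatsink candidates are A at px (227,208), 0.424 m from the base, and B at px (252,232), 0.347 m away. A is the farther one, so I take A. The crop confirms two finned blocks, one tin, one beaker, and the bar (white strip) in the rack's left slot. Next I'll get close wrist views.

Emit:
servo_tool:
  moves:
    - {"x":0.65,"y":-0.95,"z":0.1}
    - {"x":0.65,"y":-0.95,"z":0.1}
    - {"x":0.65,"y":-0.95,"z":0.1}
    - {"x":0.65,"y":-0.95,"z":0.1}
    - {"x":0.65,"y":-0.95,"z":0.1}
    - {"x":0.65,"y":-0.95,"z":0.1}
    - {"x":0.65,"y":-0.95,"z":0.1}
    - {"x":0.65,"y":-0.95,"z":0.1}
    - {"x":0.65,"y":-0.95,"z":0.1}
    - {"x":0.65,"y":-0.95,"z":0.1}
    - {"x":0.65,"y":-0.95,"z":0.1}
    - {"x":0.65,"y":-0.95,"z":0.1}
    - {"x":0.65,"y":-0.95,"z":0.1}
    - {"x":0}
    - {"x":0}

```text
invalid input
```

```bash
python3 - <<'E'
from h import *
snap('wrist','w1'); print(read_state()['tool_pos'])
E
```

```text
[0.14543769 0.50429882 0.23099434]
```

Emit:
servo_tool:
  moves:
    - {"y":-1}
    - {"y":-1}
    - {"y":-1}
    - {"y":-1}
    - {"y":-1}
    - {"y":-1}
    - {"y":-1}
    - {"y":-1}
    - {"y":-1}
    - {"y":-1}
    - {"x":0}
    - {"x":0}

```text
invalid input
```

```bash
python3 - <<'E'
from h import *
snap('wrist','w2'); print(read_state()['tool_pos'])
p=np.hstack([cv2.imread('pics/w1.png'),cv2.imread('pics/w2.png')])
cv2.imwrite('pics/w12.png',cv2.resize(p,(800,300),interpolation=cv2.INTER_AREA))
E
```

```text
[0.14544529 0.50434084 0.23109347]
```

View pics/w12.png

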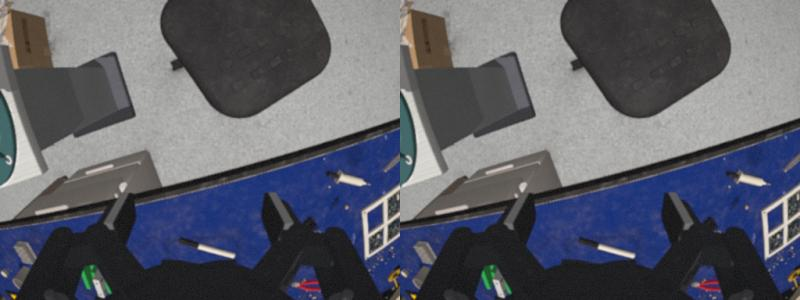

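The move was refused, probably because rows need every field. The view shows the wrist camera looking at the area on the robot's side of the fingers. I'll retry with full rows.

Emit:
servo_tool:
  moves:
    - {"x":0.7,"y":-0.95,"z":0.1,"rx":0,"ry":0,"rz":0,"claw":1}
    - {"x":0.7,"y":-0.95,"z":0.1,"rx":0,"ry":0,"rz":0,"claw":1}
    - {"x":0.7,"y":-0.95,"z":0.1,"rx":0,"ry":0,"rz":0,"claw":1}
    - {"x":0.7,"y":-0.95,"z":0.1,"rx":0,"ry":0,"rz":0,"claw":1}
    - {"x":0.7,"y":-0.95,"z":0.1,"rx":0,"ry":0,"rz":0,"claw":1}
    - {"x":0.7,"y":-0.95,"z":0.1,"rx":0,"ry":0,"rz":0,"claw":1}
    - {"x":0.7,"y":-0.95,"z":0.1,"rx":0,"ry":0,"rz":0,"claw":1}
    - {"x":0.7,"y":-0.95,"z":0.1,"rx":0,"ry":0,"rz":0,"claw":1}
    - {"x":0.7,"y":-0.95,"z":0.1,"rx":0,"ry":0,"rz":0,"claw":1}
    - {"x":0.7,"y":-0.95,"z":0.1,"rx":0,"ry":0,"rz":0,"claw":1}
    - {"x":0.7,"y":-0.95,"z":0.1,"rx":0,"ry":0,"rz":0,"claw":1}
    - {"x":0.7,"y":-0.95,"z":0.1,"rx":0,"ry":0,"rz":0,"claw":1}
    - {"x":0.7,"y":-0.95,"z":0.1,"rx":0,"ry":0,"rz":0,"claw":1}
    - {"x":0.7,"y":-0.95,"z":0.1,"rx":0,"ry":0,"rz":0,"claw":1}
    - {"x":0,"y":0,"z":0,"rx":0,"ry":0,"rz":0,"claw":1}
    - {"x":0,"y":0,"z":0,"rx":0,"ry":0,"rz":0,"claw":1}

```text
time: 2.25
tool_pos: [0.4391, 0.1057, 0.2732]
ee_rot: [[-0.961, 0.277, -0.0], [0.277, 0.961, 0.0], [0.0, 0.0, -1.0]]
wrist_force: [0.1, 0.6, -0.0]
gripper_width: 0.0852
finger_force: 0.0
```

```bash
python3 - <<'E'
from h import *
snap('wrist','w1')
E
```

Emit:
servo_tool:
  moves:
    - {"x":0.8,"y":-1,"z":0.1,"rx":0,"ry":0,"rz":0,"claw":1}
    - {"x":0.8,"y":-1,"z":0.1,"rx":0,"ry":0,"rz":0,"claw":1}
    - {"x":0.8,"y":-1,"z":0.1,"rx":0,"ry":0,"rz":0,"claw":1}
    - {"x":0.8,"y":-1,"z":0.1,"rx":0,"ry":0,"rz":0,"claw":1}
    - {"x":0.8,"y":-1,"z":0.1,"rx":0,"ry":0,"rz":0,"claw":1}
    - {"x":0,"y":-1,"z":0,"rx":0,"ry":0,"rz":0,"claw":1}
    - {"x":0,"y":0,"z":0,"rx":0,"ry":0,"rz":0,"claw":1}
    - {"x":0,"y":0,"z":0,"rx":0,"ry":0,"rz":0,"claw":1}

```text
time: 3.3
tool_pos: [0.5592, -0.0735, 0.2884]
ee_rot: [[-0.961, 0.276, -0.0], [0.276, 0.961, 0.0], [0.0, 0.0, -1.0]]
wrist_force: [-0.5, -0.2, -0.1]
gripper_width: 0.0855
finger_force: 0.0
```

```bash
python3 - <<'E'
from h import *
snap('wrist','w2'); print(read_state()['tool_pos'])
E
```

```text
[ 0.5592358  -0.07336583  0.28848232]
```

Emit:
servo_tool:
  moves:
    - {"x":0,"y":-1,"z":0,"rx":0,"ry":0,"rz":0,"claw":1}
    - {"x":0,"y":-1,"z":0,"rx":0,"ry":0,"rz":0,"claw":1}
    - {"x":0,"y":-1,"z":0,"rx":0,"ry":0,"rz":0,"claw":1}
    - {"x":0,"y":-1,"z":0,"rx":0,"ry":0,"rz":0,"claw":1}
    - {"x":0,"y":-1,"z":0,"rx":0,"ry":0,"rz":0,"claw":1}
    - {"x":0,"y":-1,"z":0,"rx":0,"ry":0,"rz":0,"claw":1}
    - {"x":0,"y":-1,"z":0,"rx":0,"ry":0,"rz":0,"claw":1}
    - {"x":0,"y":0,"z":0,"rx":0,"ry":0,"rz":0,"claw":1}
    - {"x":0,"y":0,"z":0,"rx":0,"ry":0,"rz":0,"claw":1}

```text
time: 4.47
tool_pos: [0.5596, -0.2834, 0.2885]
ee_rot: [[-0.961, 0.276, 0.0], [0.276, 0.961, 0.0], [-0.0, 0.0, -1.0]]
wrist_force: [-0.0, -0.1, 0.2]
gripper_width: 0.0855
finger_force: 0.0
```

```bash
python3 - <<'E'
from h import *
snap('wrist','w3'); print(read_state()['tool_pos'])
p=np.vstack([np.hstack([cv2.imread('pics/w1.png'),cv2.imread('pics/w2.png')]),np.hstack([cv2.imread('pics/w3.png'),cv2.imread('pics/top0.png')])])
cv2.imwrite('pics/w123.png',cv2.resize(p,(800,600),interpolation=cv2.INTER_AREA))
E
```

```text
[ 0.55967598 -0.28324969  0.2885473 ]
```

View pics/w123.png

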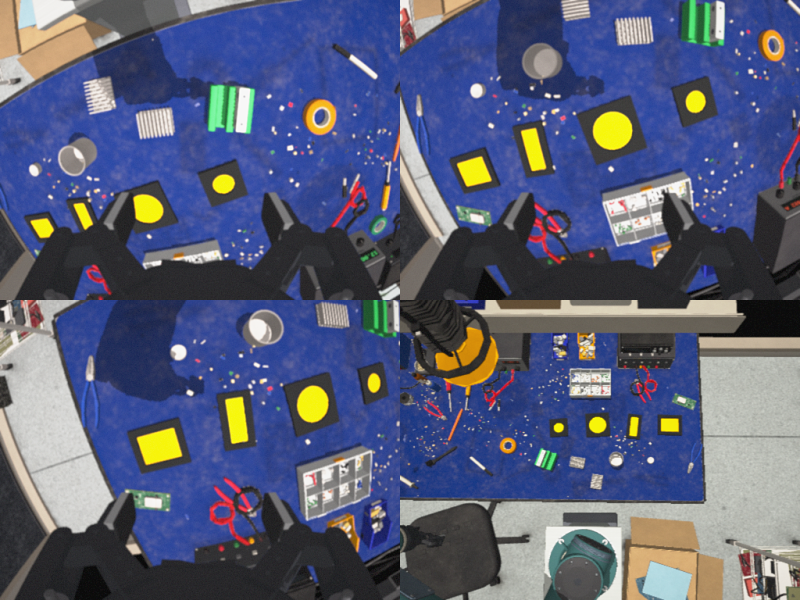

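The three wrist views show all four nests, both finned blocks, the beaker, the tin and the rack with the white bar in its +y slot. I'll measure each of them in every view where it appears.

```bash
cat >> h.py <<'E'
def rays(fn,fish=True):
    p,d,c=load(fn); h,w=d.shape; f=h/2/np.tan(np.radians(float(c['fovy']))/2)
    v,u=np.mgrid[:h,:w].astype(float); x=(u-c['cx'])/f; y=(v-c['cy'])/f
    if fish:
        r=np.hypot(x,y)+1e-9; D=np.dstack([x/r*np.sin(r),y/r*np.sin(r),np.cos(r)])
    else: D=np.dstack([x,y,np.ones_like(x)])
    return -c['R'].T@c['t'], D@c['R']
def onplane(fn,z,fish=True):
    o,D=rays(fn,fish); s=(z-o[2])/D[:,:,2]; return o[:2]+s[:,:,None]*D[:,:,:2]
def rect(xy):
    (cx,cy),(w,h),a=cv2.minAreaRect((xy*1000).astype(np.float32))
    if w<h: w,h,a=h,w,a+90      # a: direction of the long side, world deg
    return np.round([cx,cy,w,h,(a+90)%180-90],1)
def outline(Q,m):
    cs,_=cv2.findContours(m.astype(np.uint8),cv2.RETR_EXTERNAL,cv2.CHAIN_APPROX_NONE)
    c=max(cs,key=cv2.contourArea)[:,0]; return Q[c[:,1],c[:,0]]
E
cat > m1.py <<'E'
from h import *
import sys
objs=dict(hsA=(.423,.030,.028),cup=(.434,-.134,.063),tin=(.434,-.283,.018),bar=(.433,.178,.061),hsB=(.343,-.055,.028))
nests=dict(cupN=(.590,-.055),tinN=(.577,.117),hsN=(.591,-.375),spN=(.584,-.216))
for fn,fish in [('w1',1),('w2',1),('w3',1),('top0',0)]:
    p,d,c=load(fn); P=cloud(fn,fish); hsv=cv2.cvtColor(p,cv2.COLOR_RGB2HSV)
    Q=onplane(fn,.004,fish); y=(hsv[:,:,0]>22)&(hsv[:,:,0]<36)&(hsv[:,:,1]>150)&(hsv[:,:,2]>120)
    for k,(a,b) in nests.items():
        m=y&(np.hypot(Q[:,:,0]-a,Q[:,:,1]-b)<.065)
        if m.sum()>60: print(fn,k,m.sum(),'depth z %.1f'%(1000*np.median(P[m][:,2])),rect(outline(Q,m)))
    for k,(a,b,z) in objs.items():
        m=(np.hypot(P[:,:,0]-a,P[:,:,1]-b)<.055)&(P[:,:,2]>z-.007)&(P[:,:,2]<z+.012)&(d>0)
        if k=='bar': m&=(hsv[:,:,1]<90)
        if m.sum()>40:
            zz=np.median(P[m][:,2]); print(fn,k,m.sum(),'z %.1f'%(1000*zz),'rect(depth)',rect(P[m][:,:2]),'outline',rect(outline(onplane(fn,z,fish),m)))
E
python3 m1.py
```

```text
w1 cupN 1043 depth z 4.0 [592.6 -48.6  70.6  60.7 -17.4]
w1 tinN 505 depth z 3.9 [577.5 118.6  40.8  40.6  75.4]
w1 hsN 449 depth z 3.7 [ 592.5 -374.    72.    56.3   88.6]
w1 spN 381 depth z 3.9 [ 577.8 -214.7   70.    29.6   -6. ]
w1 hsA 712 z 26.7 rect(depth) [420.7  32.1  59.6  45.1  79.8] outline [417.   12.4  43.8   4.   -7.5]
w1 cup 277 z 60.9 rect(depth) [ 431.5 -133.    57.5   56.9   36.3] outline [ 430.9 -130.9   59.2   57.7  -62.5]
w1 tin 150 z 17.1 rect(depth) [ 433.  -281.4   26.9   26.1  -83.6] outline [ 432.2 -278.8   32.6   26.1  -74.2]
w1 bar 747 z 60.6 rect(depth) [432.4 179.9  69.6  16.9 -19.9] outline [432.1 179.3  69.3  17.6 -19.2]
w1 hsB 458 z 27.0 rect(depth) [339.7 -52.4  58.9  45.7  -7.9] outline [367.3 -54.5  45.1   3.3  82.4]
w2 cupN 1961 depth z 4.1 [590.7 -53.5  74.4  73.4  74.3]
w2 tinN 548 depth z 4.1 [576.3 119.4  41.9  41.1 -12.2]
w2 hsN 1036 depth z 3.9 [ 592.  -373.1   73.6   58.1   88.5]
w2 spN 970 depth z 3.9 [ 583.7 -214.7   85.1   31.    -5.8]
w2 hsA 664 z 26.8 rect(depth) [421.2  31.8  58.8  45.7  80.1] outline [425.1  51.7  44.2   4.2  -9.8]
w
[... 1211 characters left out ...]
  42.9  41.7   1.6]
top0 hsN 392 depth z 4.1 [ 592.9 -372.2   75.7   60.5   88.7]
top0 spN 253 depth z 4.1 [ 585.  -213.9   88.9   34.7   -6.2]
top0 hsA 105 z 27.4 rect(depth) [422.7  30.5  58.3  45.4  81.1] outline [406.8  59.    6.7   3.3 -89.5]
top0 cup 51 z 61.9 rect(depth) [ 4.341e+02 -1.337e+02  5.580e+01  5.540e+01  4.000e-01] outline [ 434.2 -135.8   57.5   52.2   40.7]
top0 tin 54 z 17.6 rect(depth) [ 434.6 -282.8   24.6   24.3  -87.4] outline [ 434.3 -282.9   23.9   23.4   -0.9]
top0 bar 112 z 60.6 rect(depth) [434.1 178.7  69.8  16.  -19.5] outline [433.9 178.   69.9  16.6 -19.7]
top0 hsB 95 z 26.2 rect(depth) [341.1 -53.7  57.7  44.5  -9. ] outline [310.6 -66.5   9.8   0.  -89.4]
```

All points agree across the views to about 2 mm, and the heights and sizes match the text:

| Item | Position (mm) | Direction |
|---|---|---|
| Beaker | (432, -133.5) | – |
| Tin | (433.5, -282) | – |
| Heatsink A | (421, 31.6) | x axis at -10° |
| Bar | (433, 179.5) | -20° |
| Beaker nest | (591, -53.5) | – |
| Tin nest | (577, 118.5) | – |
| Heatsink nest | (592, -372) | x axis at -1.4° |
| Spacer nest | (584, -214) | -6° |

The beaker goes first.

Emit:
servo_tool:
  moves:
    - {"x":-0.71,"y":0.832,"z":-0.93,"rx":0,"ry":0,"rz":0,"claw":1}
    - {"x":-0.71,"y":0.832,"z":-0.93,"rx":0,"ry":0,"rz":0,"claw":1}
    - {"x":-0.71,"y":0.832,"z":-0.93,"rx":0,"ry":0,"rz":0,"claw":1}
    - {"x":-0.71,"y":0.832,"z":-0.93,"rx":0,"ry":0,"rz":0,"claw":1}
    - {"x":-0.71,"y":0.832,"z":-0.93,"rx":0,"ry":0,"rz":0,"claw":1}
    - {"x":-0.71,"y":0.832,"z":-0.93,"rx":0,"ry":0,"rz":0,"claw":1}
    - {"x":0,"y":0,"z":0,"rx":0,"ry":0,"rz":0,"claw":1}
    - {"x":0,"y":0,"z":0,"rx":0,"ry":0,"rz":0,"claw":1}
    - {"x":0,"y":0,"z":-0.79,"rx":0,"ry":0,"rz":0,"claw":1}
    - {"x":0,"y":0,"z":-0.79,"rx":0,"ry":0,"rz":0,"claw":1}
    - {"x":0,"y":0,"z":-0.79,"rx":0,"ry":0,"rz":0,"claw":1}
    - {"x":0,"y":0,"z":-0.79,"rx":0,"ry":0,"rz":0,"claw":1}
    - {"x":0,"y":0,"z":0,"rx":0,"ry":0,"rz":0,"claw":1}
    - {"x":0,"y":0,"z":0,"rx":0,"ry":0,"rz":0,"claw":1}

```text
time: 6.28
tool_pos: [0.4327, -0.1354, 0.0271]
ee_rot: [[-0.961, 0.277, 0.001], [0.277, 0.961, -0.001], [-0.001, -0.0, -1.0]]
wrist_force: [-0.2, -0.0, 0.8]
gripper_width: 0.0853
finger_force: 0.0
```

Emit:
servo_tool:
  moves:
    - {"x":0,"y":0,"z":0,"rx":0,"ry":0,"rz":0,"claw":-1}
    - {"x":0,"y":0,"z":0,"rx":0,"ry":0,"rz":0,"claw":-1}
    - {"x":0,"y":0,"z":0,"rx":0,"ry":0,"rz":0,"claw":-1}
    - {"x":0,"y":0,"z":0,"rx":0,"ry":0,"rz":0,"claw":-1}
    - {"x":0,"y":0,"z":0,"rx":0,"ry":0,"rz":0,"claw":-1}
    - {"x":0,"y":0,"z":0,"rx":0,"ry":0,"rz":0,"claw":-1}
  grip_force: 40

```text
time: 7.02
tool_pos: [0.4324, -0.135, 0.0271]
ee_rot: [[-0.961, 0.277, 0.002], [0.277, 0.961, -0.001], [-0.002, -0.0, -1.0]]
wrist_force: [-0.8, 2.2, 11.2]
gripper_width: 0.0567
finger_force: 40.0
```

```bash
python3 - <<'E'
from h import *
snap('wrist','w4'); s=read_state(); print(s['tool_pos'],s['gripper_width'],s['finger_force'],s['wrist_force'])
E
```

```text
[ 0.43243497 -0.13504811  0.02707681] 0.05662321460699824 39.97461124439724 [-0.82784033  2.11334506 12.05339955]
```

View pics/w4.png

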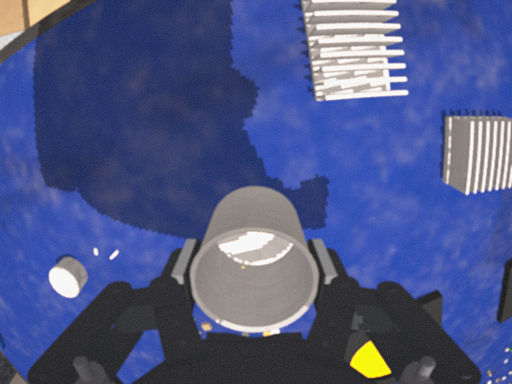

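The beaker is held squarely, with the rim centred between the fingers at about px (255,280). Now lift and carry it.

Emit:
servo_tool:
  moves:
    - {"x":0,"y":0,"z":0.7,"rx":0,"ry":0,"rz":0,"claw":-1}
    - {"x":0,"y":0,"z":1,"rx":0,"ry":0,"rz":0,"claw":-1}
    - {"x":0,"y":0,"z":1,"rx":0,"ry":0,"rz":0,"claw":-1}
    - {"x":0.5,"y":0.26,"z":0,"rx":0,"ry":0,"rz":0,"claw":-1}
    - {"x":0.9,"y":0.46,"z":0,"rx":0,"ry":0,"rz":0,"claw":-1}
    - {"x":0.9,"y":0.46,"z":0,"rx":0,"ry":0,"rz":0,"claw":-1}
    - {"x":0.9,"y":0.46,"z":0,"rx":0,"ry":0,"rz":0,"claw":-1}
    - {"x":0.9,"y":0.46,"z":0,"rx":0,"ry":0,"rz":0,"claw":-1}
    - {"x":0.8,"y":0.41,"z":0,"rx":0,"ry":0,"rz":0,"claw":-1}
    - {"x":0.39,"y":0.2,"z":0,"rx":0,"ry":0,"rz":0,"claw":-1}
    - {"x":0,"y":0,"z":0,"rx":0,"ry":0,"rz":0,"claw":-1}
    - {"x":0,"y":0,"z":0,"rx":0,"ry":0,"rz":0,"claw":-1}
    - {"x":0,"y":0,"z":-0.8,"rx":0,"ry":0,"rz":0,"claw":-1}
    - {"x":0,"y":0,"z":-0.8,"rx":0,"ry":0,"rz":0,"claw":-1}
    - {"x":0,"y":0,"z":-0.5,"rx":0,"ry":0,"rz":0,"claw":-1}
    - {"x":0,"y":0,"z":-0.24,"rx":0,"ry":0,"rz":0,"claw":-1}
    - {"x":0,"y":0,"z":0,"rx":0,"ry":0,"rz":0,"claw":-1}
    - {"x":0,"y":0,"z":0,"rx":0,"ry":0,"rz":0,"claw":-1}

```text
time: 9.32
tool_pos: [0.5908, -0.0536, 0.0376]
ee_rot: [[-0.961, 0.277, 0.001], [0.277, 0.961, -0.0], [-0.001, 0.0, -1.0]]
wrist_force: [-0.5, 1.1, -1.6]
gripper_width: 0.0568
finger_force: 42.9
```

Emit:
servo_tool:
  moves:
    - {"x":0,"y":0,"z":-0.2,"rx":0,"ry":0,"rz":0,"claw":-1}
    - {"x":0,"y":0,"z":0,"rx":0,"ry":0,"rz":0,"claw":-1}
    - {"x":0,"y":0,"z":0,"rx":0,"ry":0,"rz":0,"claw":-1}

```text
time: 9.7
tool_pos: [0.5908, -0.0536, 0.0312]
ee_rot: [[-0.961, 0.277, 0.001], [0.277, 0.961, -0.0], [-0.001, 0.0, -1.0]]
wrist_force: [0.7, 0.3, 4.0]
gripper_width: 0.0566
finger_force: 43.4
```

```bash
python3 - <<'E'
from h import *
snap('wrist','w5'); s=read_state(); print(s['tool_pos'],s['gripper_width'],s['wrist_force'])
E
```

```text
[ 0.59083356 -0.05355626  0.03122576] 0.056371015050710564 [1.36763706 0.25159361 4.73127246]
```

View pics/w5.png

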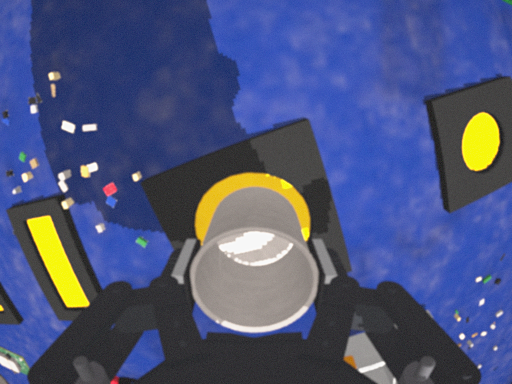

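The beaker sits centred inside the yellow ring, and about 4 N of contact says it's on the floor. Release it and go to the tin.

Emit:
servo_tool:
  moves:
    - {"x":0,"y":0,"z":0,"rx":0,"ry":0,"rz":0,"claw":1}
    - {"x":0,"y":0,"z":0,"rx":0,"ry":0,"rz":0,"claw":1}
    - {"x":0,"y":0,"z":0,"rx":0,"ry":0,"rz":0,"claw":1}
    - {"x":0,"y":0,"z":0,"rx":0,"ry":0,"rz":0,"claw":1}
    - {"x":0,"y":0,"z":0.5,"rx":0,"ry":0,"rz":0,"claw":1}
    - {"x":0,"y":0,"z":1,"rx":0,"ry":0,"rz":0,"claw":1}
    - {"x":0,"y":0,"z":1,"rx":0,"ry":0,"rz":0,"claw":1}
    - {"x":0,"y":0,"z":1,"rx":0,"ry":0,"rz":0,"claw":1}
    - {"x":0,"y":0,"z":0.5,"rx":0,"ry":0,"rz":0,"claw":1}

```text
time: 10.88
tool_pos: [0.5909, -0.0536, 0.1532]
ee_rot: [[-0.961, 0.277, 0.002], [0.277, 0.961, -0.001], [-0.002, 0.0, -1.0]]
wrist_force: [0.2, -1.2, 0.2]
gripper_width: 0.0852
finger_force: 0.0
```

Emit:
servo_tool:
  moves:
    - {"x":-0.655,"y":-0.952,"z":0,"rx":0,"ry":0,"rz":0,"claw":1}
    - {"x":-0.655,"y":-0.952,"z":0,"rx":0,"ry":0,"rz":0,"claw":1}
    - {"x":-0.655,"y":-0.952,"z":0,"rx":0,"ry":0,"rz":0,"claw":1}
    - {"x":-0.655,"y":-0.952,"z":0,"rx":0,"ry":0,"rz":0,"claw":1}
    - {"x":-0.655,"y":-0.952,"z":0,"rx":0,"ry":0,"rz":0,"claw":1}
    - {"x":-0.655,"y":-0.952,"z":0,"rx":0,"ry":0,"rz":0,"claw":1}
    - {"x":-0.655,"y":-0.952,"z":0,"rx":0,"ry":0,"rz":0,"claw":1}
    - {"x":-0.655,"y":-0.952,"z":0,"rx":0,"ry":0,"rz":0,"claw":1}
    - {"x":0,"y":0,"z":0,"rx":0,"ry":0,"rz":0,"claw":1}
    - {"x":0,"y":0,"z":-0.9,"rx":0,"ry":0,"rz":0,"claw":1}
    - {"x":0,"y":0,"z":-0.9,"rx":0,"ry":0,"rz":0,"claw":1}
    - {"x":0,"y":0,"z":-0.9,"rx":0,"ry":0,"rz":0,"claw":1}
    - {"x":0,"y":0,"z":-0.6,"rx":0,"ry":0,"rz":0,"claw":1}
    - {"x":0,"y":0,"z":0,"rx":0,"ry":0,"rz":0,"claw":1}
    - {"x":0,"y":0,"z":0,"rx":0,"ry":0,"rz":0,"claw":1}

```text
time: 12.75
tool_pos: [0.4337, -0.2819, 0.0526]
ee_rot: [[-0.961, 0.277, 0.001], [0.277, 0.961, -0.0], [-0.001, -0.0, -1.0]]
wrist_force: [0.6, -0.6, -0.1]
gripper_width: 0.0856
finger_force: 0.0
```

```bash
python3 - <<'E'
from h import *
snap('wrist','w6'); s=read_state(); print(s['tool_pos'],s['wrist_force'])
P=cloud('w6',1); p,d,c=load('w6')
for k,(a,b,z) in dict(tin=(.434,-.282,.018)).items():
    m=(np.hypot(P[:,:,0]-a,P[:,:,1]-b)<.03)&(P[:,:,2]>.012)&(P[:,:,2]<.024)
    print(m.sum(),np.median(P[m][:,2]),rect(P[m][:,:2]))
p,d,c=snap('top','t1'); P=cloud('t1'); m=(np.hypot(P[:,:,0]-.591,P[:,:,1]+.0535)<.045)&(P[:,:,2]>.06)&(P[:,:,2]<.08)
print('cup',m.sum(),np.median(P[m][:,2]) if m.any() else 0,rect(P[m][:,:2]) if m.any() else 0)
E
```

```text
[ 0.43373843 -0.28207463  0.05272633] [ 0.10390732  0.68185421 -0.58521209]
1313 0.017686212496857395 [ 432.9 -283.5   27.3   26.9  -66.3]
cup 44 0.06569552672559564 [590.5 -54.4  56.1  54.7 -89.3]
```

The beaker is seated: its top rose 4 mm and it's centred within 1 mm. Go down on the tin.

Emit:
servo_tool:
  moves:
    - {"x":-0.02,"y":-0.04,"z":-0.7,"rx":0,"ry":0,"rz":0,"claw":1}
    - {"x":0,"y":0,"z":-0.75,"rx":0,"ry":0,"rz":0,"claw":1}
    - {"x":0,"y":0,"z":0,"rx":0,"ry":0,"rz":0,"claw":1}
    - {"x":0,"y":0,"z":0,"rx":0,"ry":0,"rz":0,"claw":-1}
    - {"x":0,"y":0,"z":0,"rx":0,"ry":0,"rz":0,"claw":-1}
    - {"x":0,"y":0,"z":0,"rx":0,"ry":0,"rz":0,"claw":-1}
    - {"x":0,"y":0,"z":0,"rx":0,"ry":0,"rz":0,"claw":-1}
    - {"x":0,"y":0,"z":0,"rx":0,"ry":0,"rz":0,"claw":-1}
    - {"x":0,"y":0,"z":0,"rx":0,"ry":0,"rz":0,"claw":-1}
    - {"x":0,"y":0,"z":0,"rx":0,"ry":0,"rz":0,"claw":-1}
    - {"x":0,"y":0,"z":0,"rx":0,"ry":0,"rz":0,"claw":-1}

```text
time: 14.22
tool_pos: [0.4329, -0.2833, 0.0091]
ee_rot: [[-0.961, 0.277, 0.001], [0.277, 0.961, -0.001], [-0.001, -0.0, -1.0]]
wrist_force: [-1.8, 1.9, 9.7]
gripper_width: 0.0242
finger_force: 38.7
```

Emit:
servo_tool:
  moves:
    - {"x":0,"y":0,"z":0.7,"rx":0,"ry":0,"rz":0,"claw":-1}
    - {"x":0,"y":0,"z":1,"rx":0,"ry":0,"rz":0,"claw":-1}
    - {"x":0,"y":0,"z":0,"rx":0,"ry":0,"rz":0,"claw":-1}
    - {"x":0,"y":0,"z":0,"rx":0,"ry":0,"rz":0,"claw":-1}

```text
time: 14.72
tool_pos: [0.4324, -0.283, 0.059]
ee_rot: [[-0.961, 0.277, -0.0], [0.277, 0.961, 0.0], [0.0, 0.0, -1.0]]
wrist_force: [-0.5, -0.6, -0.6]
gripper_width: 0.0245
finger_force: 39.6
```

```bash
python3 - <<'E'
from h import *
p,d,c=snap('wrist','w7'); s=read_state(); print(s['tool_pos'],s['gripper_width'],s['wrist_force'])
P=cloud('w7',1); m=(np.hypot(P[:,:,0]-.433,P[:,:,1]+.283)<.03)&(P[:,:,2]>.05)&(P[:,:,2]<.085)
print(m.sum(),np.percentile(P[m][:,2],[5,50,95]))
cv2.imwrite('pics/w7c.png',cv2.resize(p[180:384,130:400,::-1],None,fx=2.5,fy=2.5))
E
```

```text
[ 0.43228336 -0.28290723  0.05872861] 0.024782210583555325 [ 0.24172682 -0.10685333 -1.11137271]
3574 [0.05626559 0.06767495 0.08244553]
```

View pics/w7c.png

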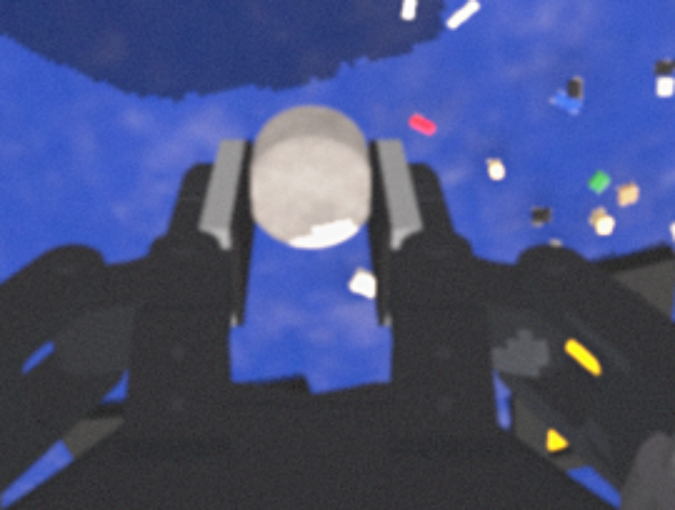

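The tin is held level between the pads. Carry it to the small nest.

Emit:
servo_tool:
  moves:
    - {"x":0.18,"y":0.5,"z":0.85,"rx":0,"ry":0,"rz":0,"claw":-1}
    - {"x":0.354,"y":0.98,"z":0.85,"rx":0,"ry":0,"rz":0,"claw":-1}
    - {"x":0.354,"y":0.98,"z":0.85,"rx":0,"ry":0,"rz":0,"claw":-1}
    - {"x":0.354,"y":0.98,"z":0.85,"rx":0,"ry":0,"rz":0,"claw":-1}
    - {"x":0.354,"y":0.98,"z":0,"rx":0,"ry":0,"rz":0,"claw":-1}
    - {"x":0.354,"y":0.98,"z":0,"rx":0,"ry":0,"rz":0,"claw":-1}
    - {"x":0.354,"y":0.98,"z":0,"rx":0,"ry":0,"rz":0,"claw":-1}
    - {"x":0.354,"y":0.98,"z":0,"rx":0,"ry":0,"rz":0,"claw":-1}
    - {"x":0.354,"y":0.98,"z":0,"rx":0,"ry":0,"rz":0,"claw":-1}
    - {"x":0.354,"y":0.98,"z":0,"rx":0,"ry":0,"rz":0,"claw":-1}
    - {"x":0.354,"y":0.98,"z":0,"rx":0,"ry":0,"rz":0,"claw":-1}
    - {"x":0.354,"y":0.98,"z":0,"rx":0,"ry":0,"rz":0,"claw":-1}
    - {"x":0.354,"y":0.98,"z":0,"rx":0,"ry":0,"rz":0,"claw":-1}
    - {"x":0.25,"y":0.7,"z":0,"rx":0,"ry":0,"rz":0,"claw":-1}
    - {"x":0.152,"y":0.42,"z":0,"rx":0,"ry":0,"rz":0,"claw":-1}
    - {"x":0,"y":0,"z":0,"rx":0,"ry":0,"rz":0,"claw":-1}
    - {"x":0,"y":0,"z":0,"rx":0,"ry":0,"rz":0,"claw":-1}

```text
time: 16.9
tool_pos: [0.5773, 0.1175, 0.1613]
ee_rot: [[-0.961, 0.278, -0.0], [0.278, 0.961, -0.0], [0.0, -0.0, -1.0]]
wrist_force: [-0.1, -0.1, -0.9]
gripper_width: 0.0249
finger_force: 39.6
```

Emit:
servo_tool:
  moves:
    - {"x":0,"y":0,"z":-0.8,"rx":0,"ry":0,"rz":0,"claw":-1}
    - {"x":0,"y":0,"z":-1,"rx":0,"ry":0,"rz":0,"claw":-1}
    - {"x":0,"y":0,"z":-1,"rx":0,"ry":0,"rz":0,"claw":-1}
    - {"x":0,"y":0,"z":-1,"rx":0,"ry":0,"rz":0,"claw":-1}
    - {"x":0,"y":0,"z":-0.4,"rx":0,"ry":0,"rz":0,"claw":-1}
    - {"x":0,"y":0,"z":0,"rx":0,"ry":0,"rz":0,"claw":-1}
    - {"x":0,"y":0,"z":0,"rx":0,"ry":0,"rz":0,"claw":-1}

```text
time: 17.77
tool_pos: [0.5782, 0.1181, 0.0365]
ee_rot: [[-0.961, 0.277, 0.002], [0.277, 0.961, 0.0], [-0.002, 0.0, -1.0]]
wrist_force: [-0.9, 0.4, 0.2]
gripper_width: 0.0248
finger_force: 39.6
```

Emit:
servo_tool:
  moves:
    - {"x":-0.02,"y":0,"z":-0.4,"rx":0,"ry":0,"rz":0,"claw":-1}
    - {"x":0,"y":0,"z":-0.33,"rx":0,"ry":0,"rz":0,"claw":-1}
    - {"x":0,"y":0,"z":0,"rx":0,"ry":0,"rz":0,"claw":-1}
    - {"x":0,"y":0,"z":0,"rx":0,"ry":0,"rz":0,"claw":-1}
    - {"x":0,"y":0,"z":0,"rx":0,"ry":0,"rz":0,"claw":-1}

```text
time: 18.4
tool_pos: [0.5768, 0.1182, 0.0134]
ee_rot: [[-0.961, 0.277, -0.0], [0.277, 0.961, -0.0], [0.0, -0.0, -1.0]]
wrist_force: [0.4, -0.9, -0.8]
gripper_width: 0.0245
finger_force: 41.3
```

Emit:
servo_tool:
  moves:
    - {"x":0,"y":0,"z":-0.02,"rx":0,"ry":0,"rz":0,"claw":-1}
    - {"x":0,"y":0,"z":0,"rx":0,"ry":0,"rz":0,"claw":-1}
    - {"x":0,"y":0,"z":0,"rx":0,"ry":0,"rz":0,"claw":0.2}
    - {"x":0,"y":0,"z":0,"rx":0,"ry":0,"rz":0,"claw":0.2}
    - {"x":0,"y":0,"z":0,"rx":0,"ry":0,"rz":0,"claw":0.2}
    - {"x":0,"y":0,"z":0.5,"rx":0,"ry":0,"rz":0,"claw":0.2}
    - {"x":0,"y":0,"z":1,"rx":0,"ry":0,"rz":0,"claw":1}
    - {"x":0,"y":0,"z":1,"rx":0,"ry":0,"rz":0,"claw":1}
    - {"x":0,"y":0,"z":1,"rx":0,"ry":0,"rz":0,"claw":1}
    - {"x":0,"y":0,"z":1,"rx":0,"ry":0,"rz":0,"claw":1}
    - {"x":0,"y":0,"z":0.5,"rx":0,"ry":0,"rz":0,"claw":1}

```text
time: 19.77
tool_pos: [0.5774, 0.1183, 0.1652]
ee_rot: [[-0.961, 0.277, 0.003], [0.277, 0.961, 0.0], [-0.002, 0.001, -1.0]]
wrist_force: [-0.2, -0.1, -0.3]
gripper_width: 0.0852
finger_force: 0.0
```

Emit:
servo_tool:
  moves:
    - {"x":-0.26,"y":-0.145,"z":0,"rx":0,"ry":0,"rz":-1,"claw":1}
    - {"x":-0.26,"y":-0.145,"z":0,"rx":0,"ry":0,"rz":-1,"claw":1}
    - {"x":-0.26,"y":-0.145,"z":0,"rx":0,"ry":0,"rz":-1,"claw":1}
    - {"x":-0.26,"y":-0.145,"z":0,"rx":0,"ry":0,"rz":-1,"claw":1}
    - {"x":-0.26,"y":-0.145,"z":0,"rx":0,"ry":0,"rz":-1,"claw":1}
    - {"x":-0.26,"y":-0.145,"z":0,"rx":0,"ry":0,"rz":-1,"claw":1}
    - {"x":-0.26,"y":-0.145,"z":0,"rx":0,"ry":0,"rz":-1,"claw":1}
    - {"x":-0.26,"y":-0.145,"z":0,"rx":0,"ry":0,"rz":-1,"claw":1}
    - {"x":-0.26,"y":-0.145,"z":0,"rx":0,"ry":0,"rz":-1,"claw":1}
    - {"x":-0.26,"y":-0.145,"z":0,"rx":0,"ry":0,"rz":-1,"claw":1}
    - {"x":-0.26,"y":-0.145,"z":0,"rx":0,"ry":0,"rz":-1,"claw":1}
    - {"x":-0.26,"y":-0.145,"z":0,"rx":0,"ry":0,"rz":-1,"claw":1}
    - {"x":-0.26,"y":-0.145,"z":0,"rx":0,"ry":0,"rz":-1,"claw":1}
    - {"x":-0.26,"y":-0.145,"z":0,"rx":0,"ry":0,"rz":-1,"claw":1}
    - {"x":-0.26,"y":-0.145,"z":0,"rx":0,"ry":0,"rz":-1,"claw":1}
    - {"x":-0.26,"y":-0.145,"z":0,"rx":0,"ry":0,"rz":-1,"claw":1}
    - {"x":-0.26,"y":-0.145,"z":0,"rx":0,"ry":0,"rz":-1,"claw":1}
    - {"x":-0.26,"y":-0.145,"z":0,"rx":0,"ry":0,"rz":-1,"claw":1}
    - {"x":-0.26,"y":-0.145,"z":0,"rx":0,"ry":0,"rz":-1,"claw":1}
    - {"x":-0.25,"y":-0.145,"z":0,"rx":0,"ry":0,"rz":-1,"claw":1}

```text
time: 22.28
tool_pos: [0.4207, 0.0311, 0.1629]
ee_rot: [[0.108, 0.994, -0.0], [0.994, -0.108, 0.0], [-0.0, -0.0, -1.0]]
wrist_force: [0.0, -0.0, -1.3]
gripper_width: 0.0853
finger_force: 0.0
```

Emit:
servo_tool:
  moves:
    - {"x":0,"y":0,"z":0,"rx":0,"ry":0,"rz":-1,"claw":1}
    - {"x":0,"y":0,"z":-1,"rx":0,"ry":0,"rz":0,"claw":1}
    - {"x":0,"y":0,"z":-1,"rx":0,"ry":0,"rz":0,"claw":1}
    - {"x":0,"y":0,"z":-1,"rx":0,"ry":0,"rz":0,"claw":1}
    - {"x":0,"y":0,"z":0,"rx":0,"ry":0,"rz":0,"claw":1}
    - {"x":0,"y":0,"z":0,"rx":0,"ry":0,"rz":0,"claw":1}

```text
time: 23.02
tool_pos: [0.4216, 0.0312, 0.0738]
ee_rot: [[0.175, 0.985, 0.001], [0.985, -0.175, -0.0], [0.0, 0.001, -1.0]]
wrist_force: [-0.2, 0.2, -0.5]
gripper_width: 0.0855
finger_force: 0.0
```

```bash
python3 - <<'E'
from h import *
p,d,c=snap('wrist','w8'); s=read_state(); print(s['tool_pos'],s['ee_rot'][:2,1],s['wrist_force'])
P=cloud('w8',1); m=(np.hypot(P[:,:,0]-.421,P[:,:,1]-.0316)<.05)&(P[:,:,2]>.020)&(P[:,:,2]<.036)
print(m.sum(),np.median(P[m][:,2]),rect(P[m][:,:2]))
snap('top','t2'); P=cloud('t2'); m=(np.hypot(P[:,:,0]-.577,P[:,:,1]-.1185)<.03)&(P[:,:,2]>.016)&(P[:,:,2]<.035)
print('tin',m.sum(),np.median(P[m][:,2]) if m.any() else 0,rect(P[m][:,:2]) if m.any() else 0)
E
```

```text
[0.42185108 0.03116815 0.07399035] [ 0.98454302 -0.17513702] [-0.10606257  0.19240037 -0.13294342]
3754 0.02610600695333988 [420.9  31.9  58.9  45.   80.5]
tin 0 0 0
```

View pics/w8.png

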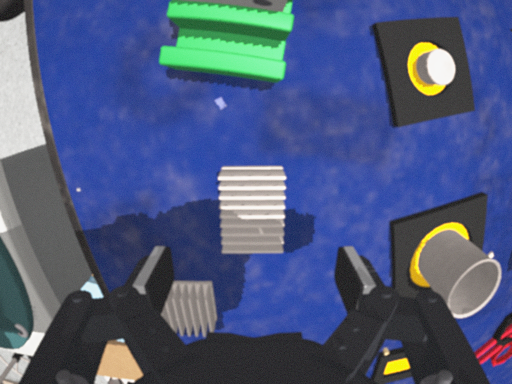

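The tin and the beaker both stand in their nests. Heatsink A is at px (252,210), square between the fingers, and B is at px (190,307), outside their reach. Now grip A.

Emit:
servo_tool:
  moves:
    - {"x":-0.03,"y":0.02,"z":-0.8,"rx":0,"ry":0,"rz":0,"claw":1}
    - {"x":0,"y":0,"z":-0.8,"rx":0,"ry":0,"rz":0,"claw":1}
    - {"x":0,"y":0,"z":-0.48,"rx":0,"ry":0,"rz":0,"claw":1}
    - {"x":0,"y":0,"z":0,"rx":0,"ry":0,"rz":0,"claw":1}
    - {"x":0,"y":0,"z":0,"rx":0,"ry":0,"rz":0,"claw":-1}
    - {"x":0,"y":0,"z":0,"rx":0,"ry":0,"rz":0,"claw":-1}
    - {"x":0,"y":0,"z":0,"rx":0,"ry":0,"rz":0,"claw":-1}
    - {"x":0,"y":0,"z":0,"rx":0,"ry":0,"rz":0,"claw":-1}
    - {"x":0,"y":0,"z":0,"rx":0,"ry":0,"rz":0,"claw":-1}
    - {"x":0,"y":0,"z":0,"rx":0,"ry":0,"rz":0,"claw":-1}
  grip_force: 45

```text
time: 24.38
tool_pos: [0.4208, 0.0318, 0.0113]
ee_rot: [[0.175, 0.985, 0.001], [0.985, -0.175, -0.0], [0.0, 0.001, -1.0]]
wrist_force: [-2.2, 0.4, 12.9]
gripper_width: 0.0439
finger_force: 44.6
```

Emit:
servo_tool:
  moves:
    - {"x":0,"y":0,"z":0.6,"rx":0,"ry":0,"rz":0,"claw":-1}
    - {"x":0,"y":0,"z":1,"rx":0,"ry":0,"rz":0,"claw":-1}
    - {"x":0,"y":0,"z":0.4,"rx":0,"ry":0,"rz":0,"claw":-1}
    - {"x":0,"y":0,"z":0,"rx":0,"ry":0,"rz":0,"claw":-1}
    - {"x":0,"y":0,"z":0,"rx":0,"ry":0,"rz":0,"claw":-1}

```text
time: 25.0
tool_pos: [0.4199, 0.0319, 0.0697]
ee_rot: [[0.175, 0.985, -0.001], [0.985, -0.175, 0.0], [-0.0, -0.001, -1.0]]
wrist_force: [-0.1, 0.3, -0.7]
gripper_width: 0.044
finger_force: 47.8
```

```bash
python3 - <<'E'
from h import *
p,d,c=snap('wrist','w9'); s=read_state(); print(s['tool_pos'],s['ee_rot'][:2,1],s['gripper_width'])
P=cloud('w9',1); m=(np.hypot(P[:,:,0]-.421,P[:,:,1]-.0316)<.04)&(P[:,:,2]>.075)&(P[:,:,2]<.096)
q=P[m]; print(m.sum(),np.percentile(q[:,2],[10,50,90]),rect(q[:,:2]),q.mean(0))
E
```

```text
[0.41980872 0.03187662 0.06966411] [ 0.98454026 -0.17515387] 0.04366095028375969
10094 [0.07828725 0.08363883 0.08633327] [420.5  31.9  71.8  59.4 -10.8] [0.42124777 0.03535689 0.08321893]
```

View pics/w9.png

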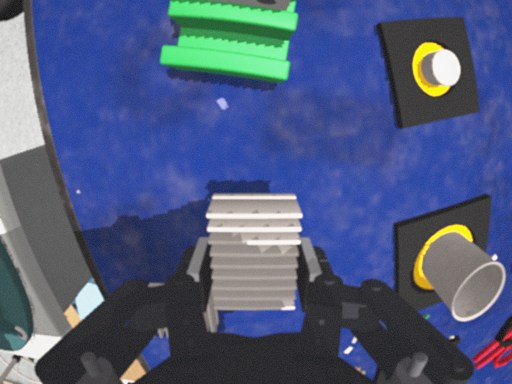

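The heatsink is held level and square. Carry it to the wide nest.

Emit:
servo_tool:
  moves:
    - {"x":0.21,"y":-0.5,"z":0.75,"rx":0,"ry":0,"rz":0.167,"claw":-1}
    - {"x":0.408,"y":-0.96,"z":0.75,"rx":0,"ry":0,"rz":0.167,"claw":-1}
    - {"x":0.408,"y":-0.96,"z":0.75,"rx":0,"ry":0,"rz":0.167,"claw":-1}
    - {"x":0.408,"y":-0.96,"z":0.75,"rx":0,"ry":0,"rz":0.167,"claw":-1}
    - {"x":0.408,"y":-0.96,"z":0,"rx":0,"ry":0,"rz":0.167,"claw":-1}
    - {"x":0.408,"y":-0.96,"z":0,"rx":0,"ry":0,"rz":0.167,"claw":-1}
    - {"x":0.408,"y":-0.96,"z":0,"rx":0,"ry":0,"rz":0.167,"claw":-1}
    - {"x":0.408,"y":-0.96,"z":0,"rx":0,"ry":0,"rz":0.167,"claw":-1}
    - {"x":0.408,"y":-0.96,"z":0,"rx":0,"ry":0,"rz":0.167,"claw":-1}
    - {"x":0.408,"y":-0.96,"z":0,"rx":0,"ry":0,"rz":0.167,"claw":-1}
    - {"x":0.408,"y":-0.96,"z":0,"rx":0,"ry":0,"rz":0.167,"claw":-1}
    - {"x":0.408,"y":-0.96,"z":0,"rx":0,"ry":0,"rz":0.167,"claw":-1}
    - {"x":0.408,"y":-0.96,"z":0,"rx":0,"ry":0,"rz":0.167,"claw":-1}
    - {"x":0.38,"y":-0.9,"z":0,"rx":0,"ry":0,"rz":0,"claw":-1}
    - {"x":0.23,"y":-0.54,"z":0,"rx":0,"ry":0,"rz":0,"claw":-1}
    - {"x":0,"y":0,"z":0,"rx":0,"ry":0,"rz":0,"claw":-1}
    - {"x":0,"y":0,"z":0,"rx":0,"ry":0,"rz":0,"claw":-1}

```text
time: 27.18
tool_pos: [0.5915, -0.3713, 0.1598]
ee_rot: [[0.024, 1.0, -0.001], [1.0, -0.024, 0.001], [0.001, -0.001, -1.0]]
wrist_force: [-0.6, -0.3, -1.1]
gripper_width: 0.044
finger_force: 47.7
```

Emit:
servo_tool:
  moves:
    - {"x":0,"y":0,"z":-0.8,"rx":0,"ry":0,"rz":0,"claw":-1}
    - {"x":0,"y":0,"z":-1,"rx":0,"ry":0,"rz":0,"claw":-1}
    - {"x":0,"y":0,"z":-1,"rx":0,"ry":0,"rz":0,"claw":-1}
    - {"x":0,"y":0,"z":-0.8,"rx":0,"ry":0,"rz":0,"claw":-1}
    - {"x":0,"y":0,"z":-0.4,"rx":0,"ry":0,"rz":0,"claw":-1}
    - {"x":0,"y":0,"z":0,"rx":0,"ry":0,"rz":0,"claw":-1}
    - {"x":0,"y":0,"z":0,"rx":0,"ry":0,"rz":0,"claw":-1}

```text
time: 28.05
tool_pos: [0.5922, -0.3722, 0.0416]
ee_rot: [[0.024, 1.0, 0.001], [1.0, -0.024, -0.001], [-0.001, 0.001, -1.0]]
wrist_force: [0.1, 0.3, -1.4]
gripper_width: 0.0439
finger_force: 47.8
```

```bash
python3 - <<'E'
from h import *
p,d,c=snap('wrist','w10'); s=read_state(); print(s['tool_pos'],s['ee_rot'][:2,1],s['gripper_width'])
E
```

```text
[ 0.592229   -0.37223186  0.04161178] [ 0.99970158 -0.02439673] 0.04403129171355243
```

View pics/w10.png

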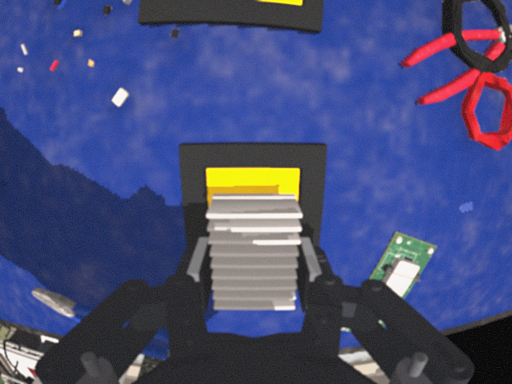

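The heatsink is lined up over the wide cut-out, with its yellow visible evenly left and right. Lower it, release and rise.

Emit:
servo_tool:
  moves:
    - {"x":0,"y":0,"z":-0.5,"rx":0,"ry":0,"rz":0,"claw":-1}
    - {"x":0,"y":0,"z":-0.33,"rx":0,"ry":0,"rz":0,"claw":-1}
    - {"x":0,"y":0,"z":0,"rx":0,"ry":0,"rz":0,"claw":-1}
    - {"x":0,"y":0,"z":0,"rx":0,"ry":0,"rz":0,"claw":-1}
    - {"x":0,"y":0,"z":-0.02,"rx":0,"ry":0,"rz":0,"claw":-1}
    - {"x":0,"y":0,"z":0,"rx":0,"ry":0,"rz":0,"claw":-1}

```text
time: 28.85
tool_pos: [0.5917, -0.372, 0.0148]
ee_rot: [[0.025, 1.0, -0.0], [1.0, -0.025, 0.0], [0.0, -0.0, -1.0]]
wrist_force: [0.3, -0.2, -2.4]
gripper_width: 0.0439
finger_force: 49.5
```

Emit:
servo_tool:
  moves:
    - {"x":0,"y":0,"z":-0.02,"rx":0,"ry":0,"rz":0,"claw":-1}
    - {"x":0,"y":0,"z":0,"rx":0,"ry":0,"rz":0,"claw":-1}
    - {"x":0,"y":0,"z":0,"rx":0,"ry":0,"rz":0,"claw":1}
    - {"x":0,"y":0,"z":0,"rx":0,"ry":0,"rz":0,"claw":1}
    - {"x":0,"y":0,"z":0,"rx":0,"ry":0,"rz":0,"claw":1}
    - {"x":0,"y":0,"z":0,"rx":0,"ry":0,"rz":0,"claw":1}
    - {"x":0,"y":0,"z":0.5,"rx":0,"ry":0,"rz":0,"claw":1}
    - {"x":0,"y":0,"z":1,"rx":0,"ry":0,"rz":0,"claw":1}
    - {"x":0,"y":0,"z":1,"rx":0,"ry":0,"rz":0,"claw":1}
    - {"x":0,"y":0,"z":1,"rx":0,"ry":0,"rz":0,"claw":1}
    - {"x":0,"y":0,"z":1,"rx":0,"ry":0,"rz":0,"claw":1}
    - {"x":0,"y":0,"z":0.5,"rx":0,"ry":0,"rz":0,"claw":1}

```text
time: 30.35
tool_pos: [0.5922, -0.3723, 0.1669]
ee_rot: [[0.024, 1.0, 0.002], [1.0, -0.024, -0.002], [-0.002, 0.002, -1.0]]
wrist_force: [0.2, 0.2, -0.0]
gripper_width: 0.0856
finger_force: 0.0
```

Emit:
servo_tool:
  moves:
    - {"x":-0.265,"y":0.919,"z":0,"rx":0,"ry":0,"rz":0.895,"claw":1}
    - {"x":-0.265,"y":0.919,"z":0,"rx":0,"ry":0,"rz":0.895,"claw":1}
    - {"x":-0.265,"y":0.919,"z":0,"rx":0,"ry":0,"rz":0.895,"claw":1}
    - {"x":-0.265,"y":0.919,"z":0,"rx":0,"ry":0,"rz":0.895,"claw":1}
    - {"x":-0.265,"y":0.919,"z":0,"rx":0,"ry":0,"rz":0.895,"claw":1}
    - {"x":-0.265,"y":0.919,"z":0,"rx":0,"ry":0,"rz":0.895,"claw":1}
    - {"x":-0.265,"y":0.919,"z":0,"rx":0,"ry":0,"rz":0.895,"claw":1}
    - {"x":-0.265,"y":0.919,"z":0,"rx":0,"ry":0,"rz":0.895,"claw":1}
    - {"x":-0.265,"y":0.919,"z":0,"rx":0,"ry":0,"rz":0.895,"claw":1}
    - {"x":-0.265,"y":0.919,"z":0,"rx":0,"ry":0,"rz":0.895,"claw":1}
    - {"x":-0.265,"y":0.919,"z":0,"rx":0,"ry":0,"rz":0.895,"claw":1}
    - {"x":-0.265,"y":0.919,"z":0,"rx":0,"ry":0,"rz":0.895,"claw":1}
    - {"x":-0.265,"y":0.919,"z":0,"rx":0,"ry":0,"rz":0.895,"claw":1}
    - {"x":-0.265,"y":0.919,"z":0,"rx":0,"ry":0,"rz":0.895,"claw":1}
    - {"x":-0.265,"y":0.919,"z":0,"rx":0,"ry":0,"rz":0.895,"claw":1}
    - {"x":-0.265,"y":0.919,"z":0,"rx":0,"ry":0,"rz":0.895,"claw":1}
    - {"x":-0.265,"y":0.919,"z":0,"rx":0,"ry":0,"rz":0.895,"claw":1}
    - {"x":-0.265,"y":0.919,"z":0,"rx":0,"ry":0,"rz":0.895,"claw":1}
    - {"x":-0.265,"y":0.919,"z":0,"rx":0,"ry":0,"rz":0.895,"claw":1}
    - {"x":-0.265,"y":0.919,"z":0,"rx":0,"ry":0,"rz":0.895,"claw":1}

```text
time: 32.85
tool_pos: [0.4323, 0.1803, 0.1645]
ee_rot: [[-0.942, 0.337, -0.0], [0.337, 0.942, -0.0], [0.0, -0.0, -1.0]]
wrist_force: [-0.5, -0.2, -0.3]
gripper_width: 0.0854
finger_force: 0.0
```

Emit:
servo_tool:
  moves:
    - {"x":0,"y":0,"z":-1,"rx":0,"ry":0,"rz":0,"claw":0.4}
    - {"x":0,"y":0,"z":-0.8,"rx":0,"ry":0,"rz":0,"claw":0.4}
    - {"x":0,"y":0,"z":0,"rx":0,"ry":0,"rz":0,"claw":0.4}
    - {"x":0,"y":0,"z":0,"rx":0,"ry":0,"rz":0,"claw":0.4}

```text
time: 33.35
tool_pos: [0.4331, 0.1795, 0.1112]
ee_rot: [[-0.941, 0.339, 0.001], [0.339, 0.941, 0.0], [-0.001, 0.0, -1.0]]
wrist_force: [0.6, -0.6, -0.1]
gripper_width: 0.0598
finger_force: 0.0
```

```bash
python3 - <<'E'
from h import *
p,d,c=snap('wrist','w11'); s=read_state(); print(s['tool_pos'],s['ee_rot'][:2,1],s['gripper_width'])
P=cloud('w11',1); hsv=cv2.cvtColor(p,cv2.COLOR_RGB2HSV); m=(np.hypot(P[:,:,0]-.433,P[:,:,1]-.1795)<.045)&(P[:,:,2]>.055)&(P[:,:,2]<.07)&(hsv[:,:,1]<90)
print(m.sum(),np.median(P[m][:,2]),rect(P[m][:,:2]))
for k in('w1','top0'):
  pass
snap('top','t3'); P=cloud('t3'); m=(np.hypot(P[:,:,0]-.592,P[:,:,1]+.372)<.04)&(P[:,:,2]>.022)&(P[:,:,2]<.04)
print('hs',m.sum(),np.median(P[m][:,2]) if m.any() else 0,rect(P[m][:,:2]) if m.any() else 0)
E
```

```text
[0.43330877 0.17946769 0.11136038] [0.33896007 0.94080054] 0.059982614316378906
2109 0.060760190224558114 [432.5 179.7  70.4  15.9 -19.2]
hs 145 0.029869967951371052 [ 592.7 -372.1   58.3   45.1   87. ]
```

View pics/w11.png

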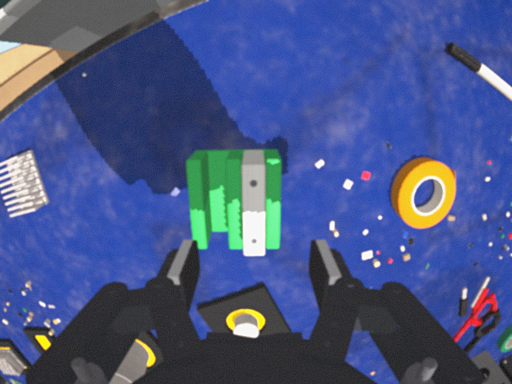

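The heatsink is seated (top at about 31 mm, square and centred). The bar is at px (254,200), centred between the fingers and parallel to the pads. Descend and grip its top edge.

Emit:
servo_tool:
  moves:
    - {"x":-0.02,"y":0,"z":-0.7,"rx":0,"ry":0,"rz":0,"claw":0.4}
    - {"x":0,"y":0,"z":-0.8,"rx":0,"ry":0,"rz":0,"claw":0.4}
    - {"x":0,"y":0,"z":-0.5,"rx":0,"ry":0,"rz":0,"claw":0.4}
    - {"x":0,"y":0,"z":-0.2,"rx":0,"ry":0,"rz":0,"claw":0.4}
    - {"x":0,"y":0,"z":0,"rx":0,"ry":0,"rz":0,"claw":0.4}
    - {"x":0,"y":0,"z":0,"rx":0,"ry":0,"rz":0,"claw":0.4}
    - {"x":0,"y":0,"z":0,"rx":0,"ry":0,"rz":0,"claw":-1}
    - {"x":0,"y":0,"z":0,"rx":0,"ry":0,"rz":0,"claw":-1}
    - {"x":0,"y":0,"z":0,"rx":0,"ry":0,"rz":0,"claw":-1}
    - {"x":0,"y":0,"z":0,"rx":0,"ry":0,"rz":0,"claw":-1}
    - {"x":0,"y":0,"z":0,"rx":0,"ry":0,"rz":0,"claw":-1}
    - {"x":0,"y":0,"z":0,"rx":0,"ry":0,"rz":0,"claw":-1}
    - {"x":0,"y":0,"z":0,"rx":0,"ry":0,"rz":0,"claw":-1}
  grip_force: 60

```text
time: 35.08
tool_pos: [0.4324, 0.1795, 0.0448]
ee_rot: [[-0.941, 0.339, 0.001], [0.339, 0.941, 0.0], [-0.001, 0.0, -1.0]]
wrist_force: [-0.6, 0.6, 6.8]
gripper_width: 0.0145
finger_force: 59.5
```

Gripped. Draw it straight up slowly.

Emit:
servo_tool:
  moves:
    - {"x":0,"y":0,"z":0.2,"rx":0,"ry":0,"rz":0,"claw":-1}
    - {"x":0,"y":0,"z":0.4,"rx":0,"ry":0,"rz":0,"claw":-1}
    - {"x":0,"y":0,"z":0.5,"rx":0,"ry":0,"rz":0,"claw":-1}
    - {"x":0,"y":0,"z":0.5,"rx":0,"ry":0,"rz":0,"claw":-1}
    - {"x":0,"y":0,"z":0.6,"rx":0,"ry":0,"rz":0,"claw":-1}
    - {"x":0,"y":0,"z":0.8,"rx":0,"ry":0,"rz":0,"claw":-1}
    - {"x":0,"y":0,"z":0.8,"rx":0,"ry":0,"rz":0,"claw":-1}
    - {"x":0,"y":0,"z":0,"rx":0,"ry":0,"rz":0,"claw":-1}
    - {"x":0,"y":0,"z":0,"rx":0,"ry":0,"rz":0,"claw":-1}

```text
time: 36.2
tool_pos: [0.4319, 0.1794, 0.158]
ee_rot: [[-0.941, 0.339, -0.0], [0.339, 0.941, -0.0], [0.0, -0.0, -1.0]]
wrist_force: [0.1, 0.8, -0.6]
gripper_width: 0.0143
finger_force: 58.6
```

```bash
python3 - <<'E'
from h import *
p,d,c=snap('wrist','w12'); s=read_state(); print(s['tool_pos'],s['ee_rot'][:2,1],s['gripper_width'])
P=cloud('w12',1); z0=s['tool_pos'][2]; hsv=cv2.cvtColor(p,cv2.COLOR_RGB2HSV)
m=(np.hypot(P[:,:,0]-.4325,P[:,:,1]-.1795)<.045)&(abs(P[:,:,2]-z0-.016)<.006)&(hsv[:,:,1]<90)&(hsv[:,:,2]>90)
print(m.sum(),np.percentile(P[m][:,2],[5,50,95]),rect(P[m][:,:2]))
cv2.imwrite('pics/w12c.png',cv2.resize(p[100:384,120:400,::-1],None,fx=2,fy=2))
E
```

```text
[0.4317244  0.17932451 0.15774969] [0.33880392 0.94085684] 0.01437809049554893
4026 [0.17197512 0.17399086 0.17522302] [431.6 179.   70.9  29.3 -30.4]
```

View pics/w12c.png

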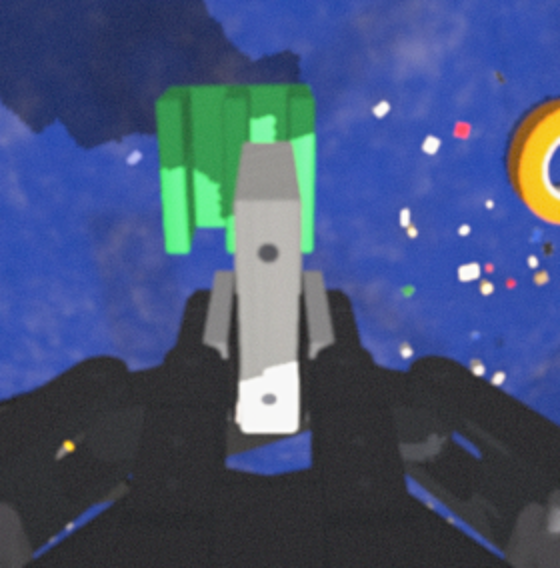

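The bar is out of the rack, level and upright. Carry it to the long nest.

Emit:
servo_tool:
  moves:
    - {"x":0.19,"y":-0.5,"z":0,"rx":0,"ry":0,"rz":0,"claw":-1}
    - {"x":0.374,"y":-0.97,"z":0,"rx":0,"ry":0,"rz":0.2875,"claw":-1}
    - {"x":0.374,"y":-0.97,"z":0,"rx":0,"ry":0,"rz":0.2875,"claw":-1}
    - {"x":0.374,"y":-0.97,"z":0,"rx":0,"ry":0,"rz":0.2875,"claw":-1}
    - {"x":0.374,"y":-0.97,"z":0,"rx":0,"ry":0,"rz":0.2875,"claw":-1}
    - {"x":0.374,"y":-0.97,"z":0,"rx":0,"ry":0,"rz":0.2875,"claw":-1}
    - {"x":0.374,"y":-0.97,"z":0,"rx":0,"ry":0,"rz":0.2875,"claw":-1}
    - {"x":0.374,"y":-0.97,"z":0,"rx":0,"ry":0,"rz":0.2875,"claw":-1}
    - {"x":0.374,"y":-0.97,"z":0,"rx":0,"ry":0,"rz":0.2875,"claw":-1}
    - {"x":0.374,"y":-0.97,"z":0,"rx":0,"ry":0,"rz":0.2875,"claw":-1}
    - {"x":0.374,"y":-0.97,"z":0,"rx":0,"ry":0,"rz":0.2875,"claw":-1}
    - {"x":0.374,"y":-0.97,"z":0,"rx":0,"ry":0,"rz":0.2875,"claw":-1}
    - {"x":0.374,"y":-0.97,"z":0,"rx":0,"ry":0,"rz":0.2875,"claw":-1}
    - {"x":0.23,"y":-0.6,"z":0,"rx":0,"ry":0,"rz":0,"claw":-1}
    - {"x":0.15,"y":-0.38,"z":0,"rx":0,"ry":0,"rz":0,"claw":-1}
    - {"x":0,"y":0,"z":0,"rx":0,"ry":0,"rz":0,"claw":-1}
    - {"x":0,"y":0,"z":0,"rx":0,"ry":0,"rz":0,"claw":-1}

```text
time: 38.38
tool_pos: [0.5837, -0.2135, 0.1584]
ee_rot: [[-0.995, 0.104, -0.0], [0.104, 0.995, 0.0], [0.0, 0.0, -1.0]]
wrist_force: [-0.6, 0.9, -2.2]
gripper_width: 0.0145
finger_force: 58.6
```

Emit:
servo_tool:
  moves:
    - {"x":0,"y":0,"z":-0.6,"rx":0,"ry":0,"rz":0,"claw":-1}
    - {"x":0,"y":0,"z":-0.9,"rx":0,"ry":0,"rz":0,"claw":-1}
    - {"x":0,"y":0,"z":-0.9,"rx":0,"ry":0,"rz":0,"claw":-1}
    - {"x":0,"y":0,"z":-0.5,"rx":0,"ry":0,"rz":0,"claw":-1}
    - {"x":0,"y":0,"z":0,"rx":0,"ry":0,"rz":0,"claw":-1}
    - {"x":0,"y":0,"z":0,"rx":0,"ry":0,"rz":0,"claw":-1}

```text
time: 39.12
tool_pos: [0.5844, -0.2142, 0.0724]
ee_rot: [[-0.995, 0.104, 0.001], [0.104, 0.995, -0.001], [-0.001, -0.0, -1.0]]
wrist_force: [0.3, -0.7, -2.2]
gripper_width: 0.0146
finger_force: 58.6
```

```bash
python3 - <<'E'
from h import *
p,d,c=snap('wrist','w13'); s=read_state(); print(s['tool_pos'],s['ee_rot'][:2,1],s['gripper_width'])
E
```

```text
[ 0.58445553 -0.2143521   0.07247671] [0.10451771 0.99452288] 0.014486273376839453
```

View pics/w13.png

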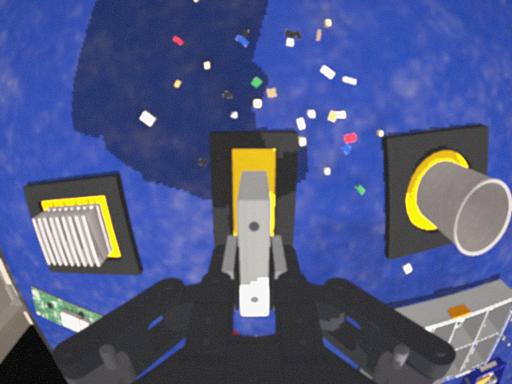

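The bar is centred and parallel over the long cut-out, and the heatsink and beaker stand in their nests on either side. Lower it.

Emit:
servo_tool:
  moves:
    - {"x":0,"y":0,"z":-0.5,"rx":0,"ry":0,"rz":0,"claw":-1}
    - {"x":0,"y":0,"z":-0.3,"rx":0,"ry":0,"rz":0,"claw":-1}
    - {"x":0,"y":0,"z":-0.14,"rx":0,"ry":0,"rz":0,"claw":-1}
    - {"x":0,"y":0,"z":0,"rx":0,"ry":0,"rz":0,"claw":-1}
    - {"x":0,"y":0,"z":0,"rx":0,"ry":0,"rz":0,"claw":-1}
    - {"x":0,"y":0,"z":-0.02,"rx":0,"ry":0,"rz":0,"claw":-1}
    - {"x":0,"y":0,"z":0,"rx":0,"ry":0,"rz":0,"claw":-1}

```text
time: 40.05
tool_pos: [0.584, -0.2142, 0.0428]
ee_rot: [[-0.995, 0.105, 0.0], [0.105, 0.995, -0.0], [-0.0, -0.0, -1.0]]
wrist_force: [-1.6, 1.1, 4.0]
gripper_width: 0.0144
finger_force: 59.3
```

Contact at 4 N, so the bar is seated. Release it and rise.

Emit:
servo_tool:
  moves:
    - {"x":0,"y":0,"z":0,"rx":0,"ry":0,"rz":0,"claw":0}
    - {"x":0,"y":0,"z":0,"rx":0,"ry":0,"rz":0,"claw":0}
    - {"x":0,"y":0,"z":0,"rx":0,"ry":0,"rz":0,"claw":0}
    - {"x":0,"y":0,"z":0.3,"rx":0,"ry":0,"rz":0,"claw":0}
    - {"x":0,"y":0,"z":0.8,"rx":0,"ry":0,"rz":0,"claw":0}
    - {"x":0,"y":0,"z":1,"rx":0,"ry":0,"rz":0,"claw":0}
    - {"x":0,"y":0,"z":1,"rx":0,"ry":0,"rz":0,"claw":0}
    - {"x":0,"y":0,"z":1,"rx":0,"ry":0,"rz":0,"claw":0}
    - {"x":0,"y":0.5,"z":1,"rx":0,"ry":0,"rz":0,"claw":0}
    - {"x":0,"y":1,"z":1,"rx":0,"ry":0,"rz":0,"claw":0}
    - {"x":0,"y":1,"z":1,"rx":0,"ry":0,"rz":0,"claw":0}
    - {"x":0,"y":0.5,"z":0.5,"rx":0,"ry":0,"rz":0,"claw":0}
    - {"x":0,"y":0,"z":0,"rx":0,"ry":0,"rz":0,"claw":0}
    - {"x":0,"y":0,"z":0,"rx":0,"ry":0,"rz":0,"claw":0}

```text
time: 41.8
tool_pos: [0.5837, -0.1249, 0.2694]
ee_rot: [[-0.994, 0.105, -0.001], [0.105, 0.994, 0.0], [0.001, 0.0, -1.0]]
wrist_force: [-0.4, -0.1, 0.1]
gripper_width: 0.0426
finger_force: 0.0
```

```bash
python3 - <<'E'
from h import *
p,d,c=snap('wrist','w14'); s=read_state(); print(s['tool_pos'],s['time'],s['wrist_force']); P=cloud('w14',1)
hsv=cv2.cvtColor(p,cv2.COLOR_RGB2HSV)
for k,(a,b,z,r) in dict(cup=(.591,-.0535,.067,.04),tin=(.577,.1185,.022,.02),hs=(.592,-.372,.032,.04),bar=(.584,-.214,.059,.045)).items():
    m=(np.hypot(P[:,:,0]-a,P[:,:,1]-b)<r)&(abs(P[:,:,2]-z)<.006); print(k,m.sum(),'z %.1f (want %.0f)'%(np.median(P[m][:,2])*1e3 if m.any() else 0,z*1e3),rect(P[m][:,:2]) if m.sum()>20 else '')
E
```

```text
[ 0.58361542 -0.1249419   0.26931854] 41.85 [-0.31556551  0.48511782 -1.04328896]
cup 343 z 65.5 (want 67) [590.3 -52.6  57.5  57.2  -3.3]
tin 245 z 21.7 (want 22) [576.8 118.3  26.9  26.9 -27.9]
hs 743 z 29.9 (want 32) [ 592.  -371.5   60.    45.1   89. ]
bar 707 z 58.6 (want 59) [ 584.3 -213.8   70.5   17.    -6.8]
```

View pics/w14.png

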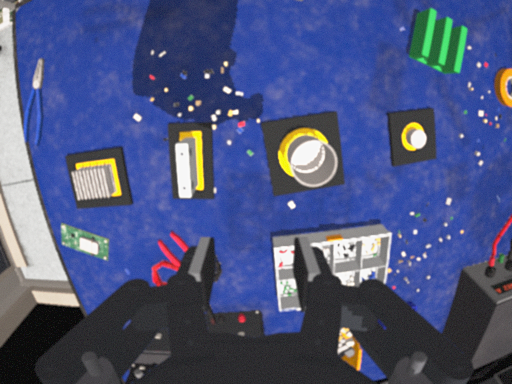

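All four parts are seated, centred and upright: heatsink at px (97,180), bar (187,162), beaker (312,160), tin (414,137). The gripper is clear, the rack is empty, and the tape and pliers are untouched. Handing in.

```bash
python3 -c "
from plant import *
print(sign_off())"
```

```text
the job is handed in; nothing more can be done
None
```

I put the beaker, tin, heatsink and spacer bar, in that order, into their matching nests, each upright, within about 1 mm of centre and seated on the yellow floor, and handed the job in at about 42 s.

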